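# Raise a fitting pegboard spacer to the marking height

### The job

Two metal spacer sleeves for the pegboard stand on the console, alike outside but with different holes: slide the one that fits the jig's upright gauge pin all the way down onto it and let go of it, leaving the other sleeve standing where it is. Then swing the jig's cam lever up until it stands straight up, its highest lift, and finish while still holding it there with the gripper (it springs back if let go), so that I can mark the spacer. Do not disturb the owl, the tumbler or the dice cup.

Things in the scene. Friction and masses are not known exactly. Their poses are not given: they have to be found in the camera images.
- jig: Marking jig fixed to the console: plywood base 140 x 180 mm, cheeks 48 mm high carrying a level shaft along jig y, 30 mm up. Origin: on the console under the shaft's middle, z up; yaw within 0.4 rad. Pin axis at x 0, y -45 mm; lever swings in the plane y +45 mm. Thin height pointer post at x +68, y -45 mm, 115 mm high, its tip reaching back to x +50 mm; nothing else beside the pin is above 66 mm.
- pin_foot (a point): Foot of the upright steel gauge pin (16 mm diameter, 35 mm tall, top 8 mm tapered to 9 mm), on the top face of the small aluminium rising table (50 x 56 mm), 66 mm above the console while the lever is down. Table and pin rise together by 8 mm at most. A sleeve that is fully down rests on this face.
- cam_lever (a joint): Lever angle about the shaft, rad. 0: at rest, leaning 60 degrees from upright towards jig -x. Grows as it swings up towards jig +x. At 1.047 it stands straight up and the lift is highest; beyond (stop at 1.7) the table sinks again. A spring returns it to 0 when let go: a push of about 2 N at the grip bar starts it, about 3 N holds it at the top.
- lever_grip (a point): Middle of the lever's black grip bar (round, 16 mm thick, 52 mm long, level, along jig y), sticking out to jig +y from the end of the lever's 10 x 10 mm arm; bar axis 100 mm from the shaft. This point is at jig x -87, y +79 mm, 80 mm above the console at rest; at x 0 and 130 mm high when upright. Fingers from above, closing along jig x, can straddle or pinch the bar; it can turn between them.
- sleeve_wide: Aluminium spacer sleeve standing on the console, outside 34 mm in diameter, 45 mm tall, hole 19 mm right through: fits the pin. About 75 g. Origin: centre of its underside, z along the hole. The two sleeves may have swapped places.
- sleeve_narrow: Aluminium spacer sleeve of the same outside (34 mm diameter, 45 mm tall), hole 10 mm: does not fit the pin. Origin: centre of its underside.
- owl: White ceramic owl figurine, 68 mm across, 114 mm tall. Bystander. Origin: centre of its underside.
- tumbler: Clear glass tumbler, 72 mm across the rim, 100 mm tall. Bystander. Origin: centre of its underside.
- dice_cup: Yellow plastic dice cup, 72 mm across the rim, 90 mm tall. Bystander. Origin: centre of its underside.
Things that resemble listed ones, but are neither listed nor needed, are in the scene too. Leave any black or red look-alike of the sleeve_wide alone.

How it is judged (in metres and radians):
On the way, in this order (a step that is already met when the one before it is completed fails the run):
1. the fitting sleeve is fully down on the pin and let go, the lever still down (horizontal distance between sleeve_wide and pin_foot below 0.004 m and z of sleeve_wide in the frame of pin_foot between -0.004 and 0.004 m and angle between sleeve_wide's own z axis and vertical below 0.1 rad and contact force between the fingers and sleeve_wide below 0.2 N and value of joint cam_lever below 0.2 rad), for 0.2 s.
2. the lever stands upright, held by the fingers (horizontal distance between sleeve_wide and pin_foot below 0.004 m and z of sleeve_wide in the frame of pin_foot between -0.004 and 0.004 m and angle between sleeve_wide's own z axis and vertical below 0.1 rad and value of joint cam_lever between 0.917 and 1.177 rad and contact force between the fingers and cam_lever above 0.5 N), for 0.3 s.
At the end, for the whole second after the job is handed in: Fitting sleeve on the pin within 4 mm of fully down and centred, upright, not touched; lever at 1.047 +- 0.13 rad, at rest, fingers pressing on it with over 0.5 N; the other sleeve upright and, like owl, tumbler and dice cup, within 30 mm of its start (all of step 2 and contact force between the fingers and sleeve_wide below 0.2 N and velocity of joint cam_lever between -0.1 and 0.1 rad/s and distance of each of sleeve_narrow, owl, tumbler, dice_cup from where it was at the start of the episode below 0.03 m and angle between sleeve_narrow's own z axis and vertical below 0.1 rad); the arm keeps its last pose, push and grip.
It fails at once if the owl, tumbler or dice cup pushed more than 30 mm or tipped ((distance of owl from where it was at the start of the episode above 0.03 m or angle between owl's own z axis and vertical above 0.3 rad) or (distance of tumbler from where it was at the start of the episode above 0.03 m or angle between tumbler's own z axis and vertical above 0.3 rad) or (distance of dice_cup from where it was at the start of the episode above 0.03 m or angle between dice_cup's own z axis and vertical above 0.3 rad)).
It fails at once if the sleeve that does not fit moved more than 30 mm or tipped (distance of sleeve_narrow from where it was at the start of the episode above 0.03 m or angle between sleeve_narrow's own z axis and vertical above 0.3 rad).
It also fails if it takes over 53 s, if anything falls off the work surface, if the arm or the gripper's body presses on something with over 40 N, if the wrist force passes 120 N, or if a joint passes its speed limit or range.

### The arm

A 6-joint arm with a two-finger parallel gripper is mounted at the origin on the work surface. World frame = base frame: x ahead of the robot, y to its left, z up, the work surface at z = 0. Lengths are in mm, angles in rad, forces in N, time in s.
With the tool pointing down it reaches from about 300 to 775 mm from the base axis. Payload 14.6 kg.
Tool frame: the origin (TCP) lies between the finger pads; the fingertips stand 25 mm ahead of it and the grasp point (between the pads) lies 6 mm ahead of it; z points along the fingers, y is the line along which they close (so a half turn about z gives the same grasp; the last joint's range is limited). The gripper opens to 94 mm and grips with 3 to 60 N. Pads are 16 mm wide; open, the fingers measure 119 mm over their backs; the gripper's body (75 mm by 177 mm) begins 78 mm behind the grasp point.
Start: joints at [-1.188, 0.3, 1.521, -0, 1.321, -0.067], TCP at [239.124, -495.287, 230.446] pointing down, gripper open.
Joint ranges: [-3.03, 3.03], [-0.79, 2.21], [0.23, 2.52], [-1.04, 4.18], [0, 3.07], [-2.55, 2.55]. Speed limits (rad/s): [2.22, 2.22, 2.57, 3.14, 3.14, 3.14].

### API

Orientations are given as [roll, pitch, yaw] about the fixed x, y, z axes, in that order (R = Rz(yaw) Ry(pitch) Rx(roll)).
In Python, from cell import manip gives the robot as it stands. The module is installed in compiled form; this text tells all that it offers.
- The arm moves only by the tool step_arm, never from a script. Its argument "series" is one flat list of numbers, 5 for each row, row after row: the shift along the world's x, y, z in mm, then the turn about the world's z in rad, then the closure, from 0 (fully open) to 1 (shut). In form: [dx, dy, dz, spin, jaw, dx, dy, dz, spin, jaw, ...]. A call has 1 to 20 rows; each row shifts and turns the commanded pose from where the row before left it; what a row does not reach is not made up. A row lasts 1/8 s, in which the tool goes at most 62.5 mm and 10.7 degrees, less where a joint would pass 70% of its speed; a pose out of reach is approached as far as the arm can. A call is refused whole if a number of a shift passes 62.5 or a number of a turn 0.188, either way. A call with a gripper value outside its range is refused whole. The fingers move at their own pace and stop on an object; "squeeze" is the grip in N (left out, the last holds). Time passes only in rows, so rows that do not move let the fingers close. It gives the time, the measured TCP pose, the force, the opening and the grip force at its end, in the units of the state.
- manip.read_state(): the state, without advancing time (a new reading comes with each control period).
- manip.camera(name): name is "scene" or "side" or "wrist"; returns (picture, depth): 400x640x3 uint8, blue, green, red; 400x640 float32, mm along the optical axis (not along the pixel's ray), 0 where there is no reading.
- manip.camera_info(name): a dict with "fovy" (degrees; the focal length in pixels is half the picture's height over the tangent of half this angle, whatever the lens; pixels are square), "cx", "cy" (the principal point, pixels), "k1" (the pictures are not rectified: a ray, as slopes to the right and down, at radius r is drawn at 1 + k1 r^2 times it, then the intrinsics apply), "eye" and "orientation" of the camera in the world. Camera axes: x right, y down, z forward; pixel columns grow to the right and rows downward; lengths in mm; the calibration is good to about 2 mm. A picture is of the moment at which its call begins: read the wrist's pose just before it. camera_info takes no time and is no camera call; for the wrist camera it gives the pose at the moment of the call.
- manip.sign_off(): hands the job in; it is judged then, once.
The state is a dict: "clock": time; "joints": joint angles; "qd": joint speeds; "effort": joint torques, N m; "eef_pos": TCP position; "eef_rot": TCP orientation; "wrist_force": force on the tool from outside, world axes, zero at the start; "moment": the same for the moment, N m; "finger_gap": finger opening in mm; "finger_force": force on a finger pad.
Only numpy, scipy, OpenCV 4.12 (cv2) and the standard library are available. Lean on these libraries where they do the work, as an engineer would, in place of code of your own. Each camera call takes 0.05 s, during which the arm holds its last target. There are 200 camera calls.

## Working session

There is one attempt and no reset: what is moved stays moved. The work goes in short steps, Python scripts to look and compute and a tool call to move; the robot and the scene stay as the last step left them, time stands still between calls to the robot, and variables do not carry over. Pictures are saved under pics/ and viewed, at most 10 in all, crops included, and the job is handed in when it is done.

Besides the shell and the picture viewer there is one more tool, called after ">>>" as name(argument=value, ...) on one line, values as JSON. step_arm: Moves the arm, as the interface text tells. Its arguments: {"type":"object","properties":{"series":{"type":"array"},"squeeze":{"type":"number"}},"required":["series"]}

```bash
mkdir -p pics
cat > h.py <<'E'
import numpy as np, cv2
from cell import manip
from scipy.spatial.transform import Rotation as Ro
def rot(o):
    o=np.array(o,float)
    return o if o.shape==(3,3) else Ro.from_euler('xyz',o).as_matrix() if o.size==3 else Ro.from_quat(o).as_matrix()
def cam(n):
    i=manip.camera_info(n); p,d=manip.camera(n); return p,d,i
def K(i):
    f=200/np.tan(np.radians(i['fovy'])/2); return np.array([[f,0,i['cx']],[0,f,i['cy']],[0,0,1.]])
def slopes(i,uv):
    uv=np.array(uv,float).reshape(-1,1,2)
    return cv2.undistortPoints(uv,K(i),np.array([i['k1'],0,0,0,0.])).reshape(-1,2)
def rays(i,uv):
    s=slopes(i,uv); return np.c_[s,np.ones(len(s))]@rot(i['orientation']).T
def onplane(i,uv,z):
    r=rays(i,uv); e=np.array(i['eye']); return e+r*((z-e[2])/r[:,2])[:,None]
def cloud(i,d):
    v,u=np.nonzero(d>0); return np.array(i['eye'])+rays(i,np.c_[u,v])*d[v,u][:,None],u,v
E
python3 - <<'E'
from h import *
for n in ("scene","side","wrist"):
    p,d,i=cam(n); cv2.imwrite(f"pics/{n}0.png",p); np.savez(f"{n}0.npz",p=p,d=d); import pickle; pickle.dump(i,open(n+"0.pkl","wb")); print(n,i)
print(manip.read_state())
E
```

```text
scene {'fovy': 47.17050747590452, 'cx': 324.88291074111675, 'cy': 201.7881209215636, 'k1': 0.007305337287568084, 'eye': array([1120.68305547,  582.96021496,  913.05131183]), 'orientation': array([-2.37206756,  0.01064082,  2.44028363])}
side {'fovy': 55.604125214782634, 'cx': 318.1708403844606, 'cy': 202.78007242306654, 'k1': -0.08827991304020479, 'eye': array([539.0023973 , 625.17580065, 875.00581344]), 'orientation': array([-2.45472748, -0.01530068, -3.04144473])}
wrist {'fovy': 69.30724627449796, 'cx': 323.5566485235222, 'cy': 201.4237040813072, 'k1': 0.015956675562045965, 'eye': array([ 303.89027815, -464.60753621,  386.0521137 ]), 'orientation': array([ 2.89553233e+00,  1.23211093e-03, -1.12161790e+00])}
{'clock': 0.15, 'joints': array([-1.18761041e+00,  3.00353715e-01,  1.52142098e+00,  1.47104668e-05,
        1.32068441e+00, -6.65965908e-02]), 'qd': array([-0.00070898, -0.00361045, -0.00120616, -0.00055577, -0.0001929 ,
       -0.00170545]), 'effort': array([ 2.37351023e-04, -5.31957901e+01, -3.52820671e+01,  7.08007487e-02,
        2.36208562e-02, -4.52836548e-05]), 'eef_pos': array([ 239.06262368, -495.14080049,  230.01843649]), 'eef_rot': array([-3.14072907e+00, -7.18781166e-05,  4.49778830e-01]), 'wrist_force': array([ 0.17450633, -0.22751845, -0.19713312]), 'moment': array([ 0.00343997, -0.01750746,  0.05740286]), 'finger_force': 0.0, 'finger_gap': 93.73898331945986}
```

View pics/scene0.png

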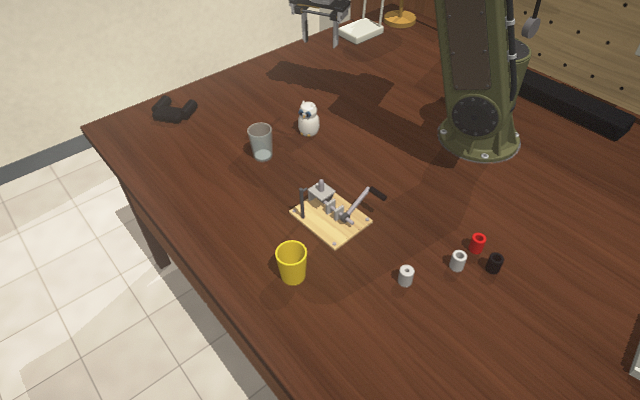

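View pics/side0.png

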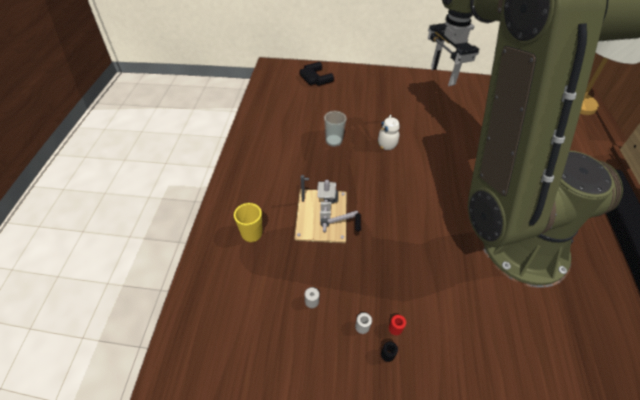

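Scene view: the two bare metal sleeves are at (406,276) and (458,261), with red (478,243) and black (495,263) look-alikes. The jig is at about (330,215), the owl at (308,120), the tumbler at (261,142) and the cup at (292,262). Side view: the sleeves are at (312,297), which looks small-holed, and (364,323), which looks wide-holed. I'll confirm this in an enlarged crop and measure.

```bash
cat > m.py <<'E'
from h import *
import pickle
S={}
for n in ("scene","side"):
    z=np.load(n+"0.npz"); i=pickle.load(open(n+"0.pkl","rb")); S[n]=(z['p'],z['d'],i)
E
python3 - <<'E'
from m import *
a=S['scene'][0][215:305,380:520]; b=S['side'][0][275:365,285:425]; c=S['scene'][0][170:260,270:410]; e=S['side'][0][165:255,265:405]
r=lambda x:cv2.resize(x,(400,257),interpolation=cv2.INTER_CUBIC)
cv2.imwrite("pics/crop1.png",np.vstack([np.hstack([r(a),r(b)]),np.hstack([r(c),r(e)])]))
for n,boxes in (("scene",dict(A=(390,258,422,292),B=(446,245,468,275))),("side",dict(A=(300,284,324,310),B=(352,310,376,336)))):
    p,d,i=S[n]; P,u,v=cloud(i,d); hsv=cv2.cvtColor(p,cv2.COLOR_BGR2HSV)[v,u]
    for k,(x0,y0,x1,y1) in boxes.items():
        m=(u>=x0)&(u<x1)&(v>=y0)&(v<y1)&(P[:,2]>41)&(P[:,2]<50)&(hsv[:,1]<70)
        q=P[m]; c,rad=cv2.minEnclosingCircle(q[:,:2].astype(np.float32)); print(n,k,len(q),np.round(c,1),round(rad,1),'med z',np.round(np.median(q[:,2]),1))
    # jig: plywood
    m=(P[:,2]>3)&(P[:,2]<30)&(hsv[:,0]>12)&(hsv[:,0]<26)&(hsv[:,1]>50)&(hsv[:,2]>130)
    u0,u1,v0,v1=(280,380,180,255) if n=="scene" else (285,360,180,250)
    m&=(u>u0)&(u<u1)&(v>v0)&(v<v1); q=P[m]; print(n,'ply z',np.percentile(q[:,2],[5,50,95]).round(1),cv2.minAreaRect(q[:,:2].astype(np.float32)))
    m=(u>u0)&(u<u1+15)&(v>v0-10)&(v<v1)
    for lo,hi in((60,70),(70,85),(90,105),(105,122)):
        q=P[m&(P[:,2]>lo)&(P[:,2]<hi)]; print(n,lo,hi,len(q),np.round(np.median(q,0),1) if len(q) else '', np.round(q[:,:2].min(0)) if len(q) else '',np.round(q[:,:2].max(0)) if len(q) else '')
E
```

```text
scene A 147 [584.4 222.9] 18.5 med z 46.2
scene B 112 [459.5 273.3] 18.5 med z 45.8
scene ply z [ 8.2 11.8 14.8] ((608.1673583984375, -43.71318054199219), (195.89779663085938, 182.93663024902344), 2.653932809829712)
scene 60 70 347 [588.7 -75.3  66.8] [ 510. -119.] [782.  48.]
scene 70 85 255 [594.9   8.8  77.6] [481. -94.] [781.  55.]
scene 90 105 111 [649.    4.5  93. ] [486. -96.] [779.  66.]
scene 105 122 32 [644.2 -85.3 111.3] [628. -93.] [652. -82.]
side A 141 [581.4 227.1] 17.1 med z 45.4
side B 125 [456.4 277.5] 17.2 med z 45.7
side ply z [ 8.4 11.4 14.3] ((583.607177734375, -41.94927978515625), (142.7969207763672, 182.5022430419922), 3.1813578605651855)
side 60 70 263 [569.3 -78.4  67.2] [ 504. -117.] [647.   6.]
side 70 85 118 [ 5.014e+02 -4.000e-01  7.850e+01] [ 474. -114.] [647.  54.]
side 90 105 49 [576.1 -82.4  97.3] [480. -91.] [646.  40.]
side 105 122 28 [640.2 -83.  111. ] [626. -90.] [647. -80.]
```

View pics/crop1.png

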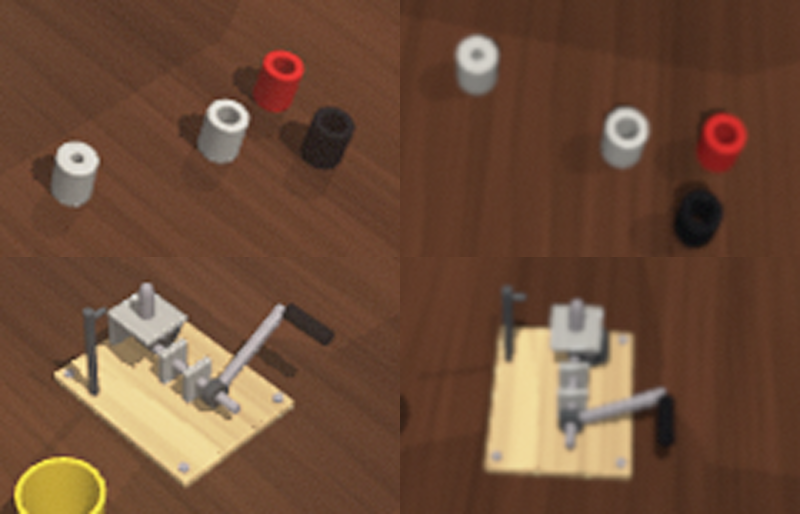

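The crop confirms it: the sleeve at scene (458,261) / side (364,323) has the wide hole with a thin rim, so it is sleeve_wide at about (458,275). The one at scene (406,276) has a small hole, so it is sleeve_narrow and stays put. The jig yaw is about +0.05. I'll check the neighbours' positions and refine the jig points across both views.

Run:
```python
from m import *
def tri(ua,ub):
    ia,ib=S['scene'][2],S['side'][2]; a=rays(ia,ua)[0];b=rays(ib,ub)[0];a/=np.linalg.norm(a);b/=np.linalg.norm(b)
    ea,eb=np.array(ia['eye']),np.array(ib['eye']); s=np.linalg.lstsq(np.c_[a,-b],eb-ea,rcond=None)[0]
    p,q=ea+a*s[0],eb+b*s[1]; return ((p+q)/2).round(1),round(np.linalg.norm(p-q),1)
f=140/400
sc=lambda x,y:(270+x*f,170+(y-257)*f); sd=lambda x,y:(265+(x-400)*f,165+(y-257)*f)
print('pintop',tri(sc(147,288),sd(576,303)))
print('bar far end',tri(sc(285,312),sd(664,400)),'bar out end',tri(sc(328,338),sd(666,445)))
print('post tip',tri(sc(102,311),sd(522,296)))
C=[onplane(S['side'][2],[sd(*c)],12)[0].round(1) for c in ((500,328),(632,333),(632,477),(487,472))]; print('ply',C)
for n,bx in (("scene",dict(red=(468,233,488,253),black=(485,252,506,275),cup=(275,240,308,285),tumb=(247,123,274,162),owl=(296,98,322,138))),):
    p,d,i=S[n];P,u,v=cloud(i,d)
    for k,(x0,y0,x1,y1) in bx.items():
        m=(u>=x0)&(u<x1)&(v>=y0)&(v<y1)&(P[:,2]>25); print(k,np.median(P[m],0).round())
```

```text
pintop (array([575.4, -90.2,  97.7]), np.float64(0.7))
bar far end (array([483.9,  -2. ,  72.3]), np.float64(2.1)) bar out end (array([480.4,  49.9,  74.7]), np.float64(4.0))
post tip (array([628.2, -89. , 102.7]), np.float64(0.3))
ply [array([ 656.3, -124.6,   12. ]), array([ 516.8, -133.4,   12. ]), array([507.1,  48.3,  12. ]), array([644.9,  57.8,  12. ])]
red [385. 273.  42.]
black [403. 338.  42.]
cup [775.  36.  67.]
tumb [ 581. -359.   77.]
owl [ 406. -362.   67.]
```

>>> step_arm(series=[40,50,0,-0.1,0,40,50,0,-0.1,0,40,50,0,-0.1,0,40,50,0,-0.1,0,20,50,0,0,0,0,50,0,0,0,0,50,0,0,0,0,50,0,0,0,0,50,0,0,0,0,50,0,0,0,0,50,0,0,0,0,50,0,0,0,0,50,0,0,0,0,50,0,0,0,0,50,0,0,0,0,0,0,0,0,0,0,0,0,0])

```text
clock: 2.28
eef_pos: [415.2, 249.5, 230.2]
eef_rot: [3.141, 0.001, 0.05]
wrist_force: [-0.5, -1.1, 0.1]
finger_gap: 94.4
finger_force: 0.0
```

```bash
cat > w.py <<'E'
from h import *
import sys
def sleeve(name,box=None,ztop=45):
    i=manip.camera_info('wrist'); p,d=manip.camera('wrist'); cv2.imwrite(f"pics/{name}.png",p)
    P,u,v=cloud(i,d); hsv=cv2.cvtColor(p,cv2.COLOR_BGR2HSV)[v,u]
    return p,d,i,P,u,v,hsv
E
python3 - <<'E'
from w import *
p,d,i,P,u,v,hsv=sleeve('w1')
print(i['eye'])
m=(hsv[:,1]<60)&(abs(P[:,2]-45)<4)
im=np.zeros((400,640),np.uint8); im[v[m],u[m]]=255
for c in cv2.findContours(im,cv2.RETR_CCOMP,cv2.CHAIN_APPROX_NONE)[0]:
    if cv2.contourArea(c)>60:
        q=onplane(i,c.reshape(-1,2),45); (x,y),r=cv2.minEnclosingCircle(q[:,:2].astype(np.float32)); print(np.round([x,y,r],1), c.reshape(-1,2).mean(0).round())
E
```

```text
[486.94302044 253.11532846 386.2354073 ]
[399.8 336.9  16.4] [251. 199.]
[399.4 337.2  10.1] [251. 199.]
[458.4 276.9  16.9] [302. 152.]
[458.5 276.9  10.2] [302. 152.]
[562.4 -80.   20.3] [635.  73.]
[561.4   5.4  21.2] [559.  66.]
[575.9 -50.1  15.8] [613.  57.]
[574.7 -19.2  16. ] [583.  56.]
[584.1 226.   16.9] [354.  34.]
[584.2 226.1   5.3] [354.  35.]
```

View pics/w1.png

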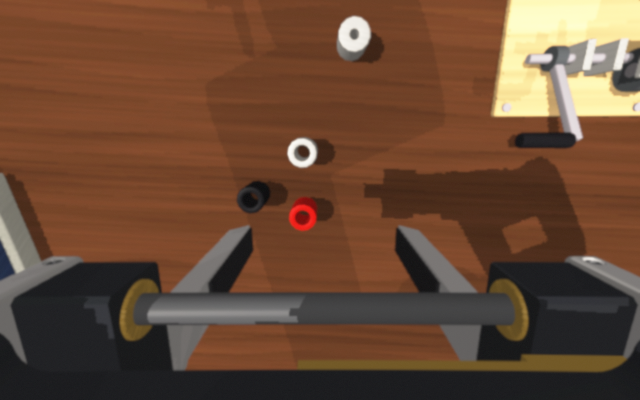

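The wrist view shows sleeve_wide at pixel (302,152), with measured hole radius about 10 mm, at (458.4, 276.9). Red is at (303,215), black at (251,199) and narrow at (354,38). Closing along y keeps clear of all of them, so I'll go and grasp.

>>> step_arm(series=[22,14,0,0,0.36,21,13.5,0,0,0.36,0,0,-40,0,0.36,0,0,-40,0,0.36,0,0,-40,0,0.36,0,0,-30,0,0.36,0,0,-20,0,0.36,0,0,-14,0,0.36,0,0,-10,0,0.36,0,0,0,0,0.36,0,0,0,0,0.36], squeeze=15)

```text
clock: 3.7
eef_pos: [458.6, 277.6, 37.1]
eef_rot: [-3.141, -0.001, 0.05]
wrist_force: [0.7, -0.2, 0.2]
finger_gap: 60.0
finger_force: 0.0
```

>>> step_arm(series=[0,0,0,0,0.8,0,0,0,0,0.8,0,0,0,0,0.8,0,0,0,0,0.8,0,0,0,0,0.8], squeeze=15)

```text
clock: 4.32
eef_pos: [458.4, 277.5, 36.6]
eef_rot: [-3.141, -0.0, 0.05]
wrist_force: [-0.7, -0.4, 2.6]
finger_gap: 33.9
finger_force: 15.0
```

>>> step_arm(series=[0,0,15,0,0.8,0,0,40,0,0.8,0,0,50,0,0.8,0,0,50,0,0.8,7,-45,8,0,0.8,7,-45,0,0,0.8,7,-45,0,0,0.8,7,-45,0,0,0.8,7,-45,0,0,0.8,7,-45,0,0,0.8,0,-45,0,0.007,0.8,0,-45,0,0,0.8,0,0,0,0,0.8,0,0,0,0,0.8,0,0,0,0,0.8])

```text
clock: 6.2
eef_pos: [500.3, -81.6, 199.7]
eef_rot: [-3.142, -0.0, 0.058]
wrist_force: [0.4, 0.2, -1.4]
finger_gap: 33.9
finger_force: 15.0
```

Run:
```python
from w import *
s=manip.read_state(); print(s['eef_pos'],s['eef_rot'],s['finger_gap'])
p,d,i,P,u,v,hsv=sleeve('w2')
near=(abs(P[:,0]-575)<40)&(abs(P[:,1]+85)<40)
m=near&(P[:,2]>96)&(P[:,2]<105); q=P[m]; print('pin top',len(q),q.mean(0).round(1),cv2.minEnclosingCircle(q[:,:2].astype(np.float32)))
m=near&(abs(P[:,2]-66)<3); q=P[m]; print('table',len(q),np.median(q[:,2]),cv2.minAreaRect(q[:,:2].astype(np.float32)))
m=(abs(P[:,2]-12)<4)&(hsv[:,1]>50)&(P[:,0]>490)&(P[:,0]<670)&(abs(P[:,1]+40)<110)&(hsv[:,2]>140); q=P[m]; print('ply',len(q),cv2.minAreaRect(q[:,:2].astype(np.float32)))
m=(hsv[:,2]<70)&(P[:,2]>70)&(P[:,2]<100)&(P[:,0]<530)&(P[:,0]>450)&(P[:,1]>-10)&(P[:,1]<70); q=P[m]
if len(q): print('bar',len(q),np.median(q,0).round(1),q.max(0),cv2.minAreaRect(q[:,:2].astype(np.float32)))
```

```text
[500.30452234 -81.6294919  199.71785585] [-3.14154457e+00 -1.83493027e-04  5.80330161e-02] 33.89839581263416
pin top 230 [578.1 -88.2 100.6] ((578.1130981445312, -88.55943298339844), 7.603794097900391)
table 2676 67.786413393549 ((578.0611572265625, -88.7525634765625), (49.65065383911133, 55.2629508972168), 2.2150681018829346)
ply 14304 ((586.433837890625, -42.83439636230469), (140.57110595703125, 180.22470092773438), 2.7333667278289795)
bar 809 [488.2  26.3  88.4] [495.26014112  52.73418329  91.6389969 ] ((487.2652282714844, 26.880474090576172), (14.331350326538086, 51.717124938964844), 2.2650413513183594)
```

View pics/w2.png

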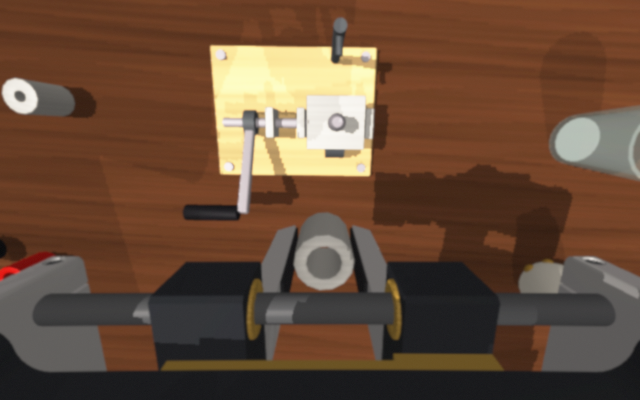

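The wrist view shows the pin at pixel (337,122), the grip bar at (212,212) and the sleeve held at (323,262). The pin is at (578.1, -88.6), top z 100.6 (expected 101), and the bar top is at 88 (expected 88). I'll take one closer check with the pin nearer the image centre.

>>> step_arm(series=[20,-4,0,-0.01,0.8,20,-3,0,0,0.8,0,0,0,0,0.8,0,0,0,0,0.8])

```text
clock: 6.75
eef_pos: [539.8, -89.0, 199.3]
eef_rot: [-3.141, 0.001, 0.047]
wrist_force: [0.2, 0.4, -0.9]
finger_gap: 33.9
finger_force: 15.0
```

Run:
```python
from w import *
s=manip.read_state(); print(s['eef_pos'],s['eef_rot'],s['wrist_force'])
p,d,i,P,u,v,hsv=sleeve('w3')
near=(abs(P[:,0]-577)<40)&(abs(P[:,1]+88)<40)
m=near&(P[:,2]>96)&(P[:,2]<105); q=P[m]; print('pin top',len(q),q.mean(0).round(1),cv2.minEnclosingCircle(q[:,:2].astype(np.float32)), u[m].mean(),v[m].mean())
m=near&(abs(P[:,2]-67)<3); q=P[m]; print('table',len(q),np.median(q[:,2]),cv2.minAreaRect(q[:,:2].astype(np.float32)))
m=(P[:,2]>195)&(P[:,2]<225)&(hsv[:,1]<40)&(hsv[:,2]>120)&(abs(P[:,0]-540)<25)&(abs(P[:,1]+88)<16); q=P[m]; 
zt=np.percentile(q[:,2],90); t=q[abs(q[:,2]-zt)<3]; print('sleeve top',zt,cv2.minEnclosingCircle(t[:,:2].astype(np.float32)))
m=(hsv[:,2]<70)&(P[:,2]>70)&(P[:,2]<100)&(P[:,0]<530)&(P[:,0]>450)&(P[:,1]>-10)&(P[:,1]<70); q=P[m]
if len(q): print('bar',len(q),np.median(q,0).round(1),cv2.minAreaRect(q[:,:2].astype(np.float32)))
```

```text
[539.77506586 -89.04654955 199.30441865] [-3.14141686e+00  5.88636505e-04  4.74895817e-02] [ 0.19116747  0.42712594 -0.90760082]
pin top 204 [579.  -88.3 100.7] ((578.319580078125, -88.43856811523438), 7.278504848480225) 324.8382352941176 166.76470588235293
table 2536 67.80867765702638 ((578.4229736328125, -88.28291320800781), (48.761924743652344, 55.966644287109375), 2.5247421264648438)
sleeve top 210.18587569145052 ((539.954345703125, -89.39451599121094), 16.749584197998047)
bar 780 [489.3  26.5  88.2] ((487.5866394042969, 26.611711502075195), (13.873601913452148, 51.40850830078125), 2.267221450805664)
```

Consistent: the pin is at (578.2, -88.5) and the sleeve is centred on the TCP. Moving above it, then lowering with force checks.

>>> step_arm(series=[20,0.4,0,0,0.8,18.3,0.4,0,0,0.8,0,0,-20,0,0.8,0,0,-20,0,0.8,0,0,-12,0,0.8,0,0,-6,0,0.8,0,0,-5,0,0.8,0,0,0,0,0.8,0,0,0,0,0.8])

```text
clock: 7.92
eef_pos: [578.8, -88.8, 136.9]
eef_rot: [3.141, -0.001, 0.047]
wrist_force: [-0.2, -0.3, -0.8]
finger_gap: 33.6
finger_force: 15.0
```

>>> step_arm(series=[0,0,-4,0,0.8,0,0,-4,0,0.8,0,0,-3,0,0.8,0,0,0,0,0.8,0,0,0,0,0.8])

```text
clock: 8.55
eef_pos: [578.7, -88.8, 125.5]
eef_rot: [3.142, -0.0, 0.047]
wrist_force: [-0.0, -0.2, -0.7]
finger_gap: 33.8
finger_force: 15.0
```

>>> step_arm(series=[0,0,-5,0,0.8,0,0,-5,0,0.8,0,0,-5,0,0.8,0,0,-4,0,0.8,0,0,0,0,0.8,0,0,0,0,0.8])

```text
clock: 9.3
eef_pos: [578.7, -88.8, 106.6]
eef_rot: [3.142, -0.0, 0.047]
wrist_force: [0.1, 0.5, -0.8]
finger_gap: 34.0
finger_force: 15.0
```

>>> step_arm(series=[0,0,-2,0,0.8,0,0,-1.5,0,0.8,0,0,0,0,0.8,0,0,0,0,0.8])

```text
clock: 9.8
eef_pos: [578.6, -88.7, 103.0]
eef_rot: [-3.142, -0.0, 0.047]
wrist_force: [-0.3, 0.4, -0.4]
finger_gap: 33.8
finger_force: 15.0
```

>>> step_arm(series=[0,0,0,0,0.36,0,0,0,0,0.36,0,0,0,0,0.36,0,0,0,0,0.36,0,0,20,0,0.36,0,0,40,0,0.36,0,0,40,0,0.36,-20,10,30,0,0.2,-30,20,0,0,0.2,0,0,0,0,0.2])

```text
clock: 11.05
eef_pos: [527.7, -57.9, 233.7]
eef_rot: [3.141, -0.001, 0.048]
wrist_force: [0.4, -0.2, -0.4]
finger_gap: 75.4
finger_force: 0.0
```

Run:
```python
from w import *
s=manip.read_state(); print(s['eef_pos'],s['eef_rot'],s['wrist_force'],s['finger_gap'])
p,d,i,P,u,v,hsv=sleeve('w4')
near=(abs(P[:,0]-577)<30)&(abs(P[:,1]+88)<30)
m=near&(P[:,2]>106)&(P[:,2]<125); q=P[m]; print('sleeve top',len(q),np.median(q,0).round(1),cv2.minEnclosingCircle(q[:,:2].astype(np.float32)))
m=near&(P[:,2]>90)&(P[:,2]<106); q=P[m]; print('pin top',len(q),np.median(q,0).round(1))
m=(hsv[:,2]<70)&(P[:,2]>70)&(P[:,2]<100)&(P[:,0]<530)&(P[:,0]>450)&(P[:,1]>-10)&(P[:,1]<70); q=P[m]
if len(q): print('bar',len(q),np.median(q,0).round(1),cv2.minAreaRect(q[:,:2].astype(np.float32)))
```

```text
[527.65578313 -57.9327566  233.66881165] [ 3.14148537e+00 -8.96795272e-04  4.77292706e-02] [ 0.41780656 -0.1998452  -0.38491656] 75.40497605487069
sleeve top 699 [579.  -88.4 112.6] ((578.7135620117188, -88.62057495117188), 16.815460205078125)
pin top 282 [578.8 -88.2  99.6]
bar 388 [490.1  35.9  87.5] ((487.5976257324219, 26.972660064697266), (13.697887420654297, 51.293174743652344), 2.11895489692688)
```

View pics/w4.png

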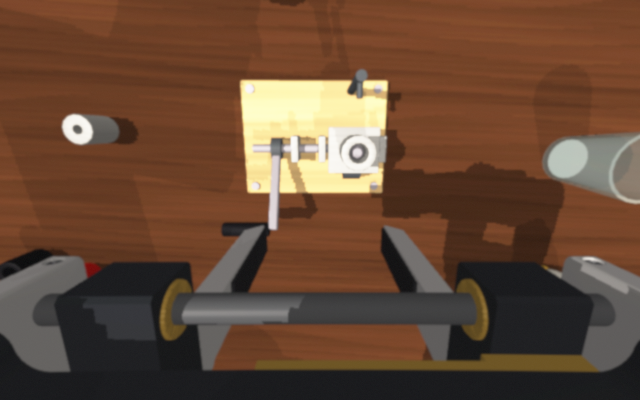

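The wrist view shows the sleeve fully down on the pin at pixel (358,153), top z about 111, centred within 0.5 mm. The lever is still down, with the bar at (245,229). Now I'll turn the tool 90° and go over the bar.

>>> step_arm(series=[-8,15,0,0.174,0.36,-8,15,0,0.174,0.36,-8,15,0,0.174,0.36,-8,15,0,0.174,0.36,-8,15,0,0.174,0.36,0,14,-10,0.174,0.36,0,0,-10,0.174,0.36,0,0,-10,0.174,0.36,0,0,-10,0.174,0.36,0,0,-10,0,0.36,0,0,0,0,0.36,0,0,0,0,0.36])

```text
clock: 12.6
eef_pos: [488.9, 30.2, 183.2]
eef_rot: [3.141, -0.0, 1.61]
wrist_force: [-0.2, -0.6, 0.4]
finger_gap: 59.7
finger_force: 0.0
```

Run:
```python
from w import *
s=manip.read_state(); print(s['eef_pos'],s['eef_rot'],s['joints'])
p,d,i,P,u,v,hsv=sleeve('w5')
print(i['eye'])
m=(hsv[:,2]<70)&(P[:,2]>78)&(P[:,2]<95)&(P[:,0]<530)&(P[:,0]>450)&(P[:,1]>-10)&(P[:,1]<75); q=P[m]
if len(q): print('bar',len(q),np.median(q,0).round(1),cv2.minAreaRect(q[:,:2].astype(np.float32)))
```

```text
[488.87009385  30.15290141 183.20059256] [ 3.14127818e+00 -1.58046785e-06  1.61041307e+00] [-1.32026483e-02  2.12608582e-01  1.74580425e+00  1.96403013e-05
  1.18286587e+00 -5.28268138e-02]
[487.35341061 100.57008466 339.29642153]
bar 795 [486.1  29.7  88.5] ((485.96923828125, 28.24553108215332), (13.374940872192383, 50.665428161621094), 2.8160669803619385)
```

View pics/w5.png

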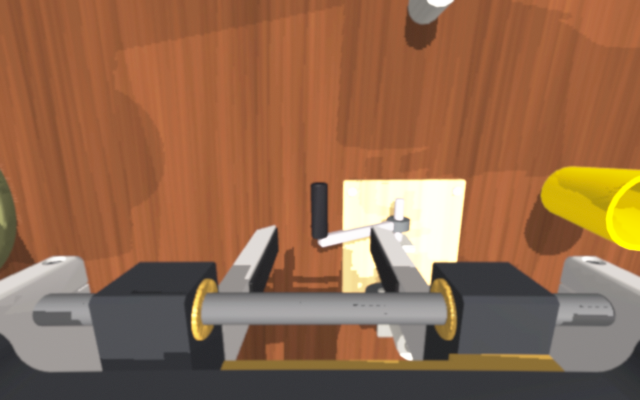

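The bar is at pixel (320,210), between the open fingers in x, at (486, 29) with its top at 88. Descending to straddle it, then pinching.

>>> step_arm(series=[-2.9,1,-30,0,0.36,0,0,-30,0,0.36,0,0,-20,0,0.36,0,0,-11,0,0.36,0,0,-6,0,0.36,0,0,0,0,0.36,0,0,0,0,0.36], squeeze=12)

```text
clock: 13.52
eef_pos: [486.1, 31.2, 86.6]
eef_rot: [3.141, 0.0, 1.613]
wrist_force: [0.4, 0.5, -0.2]
finger_gap: 60.3
finger_force: 0.0
```

>>> step_arm(series=[0,0,0,0,0.95,0,0,0,0,0.95,0,0,0,0,0.95,0,0,0,0,0.95,0,0,0,0,0.95])

```text
clock: 14.15
eef_pos: [484.6, 31.3, 85.7]
eef_rot: [-3.138, -0.0, 1.613]
wrist_force: [-2.4, -3.3, 2.9]
finger_gap: 15.7
finger_force: 12.0
```

>>> step_arm(series=[3.7,0.2,5.9,0,0.95,4.1,0.2,5.7,0,0.95,4.5,0.2,5.3,0,0.95,4.8,0.2,5.0,0,0.95,5.2,0.2,4.7,0,0.95,5.5,0.2,4.3,0,0.95,0,0,0,0,0.95])

```text
clock: 15.02
eef_pos: [512.7, 32.5, 117.5]
eef_rot: [-3.139, -0.0, 1.613]
wrist_force: [-13.7, -0.5, 14.5]
finger_gap: 16.1
finger_force: 12.0
```

Mostly radial force, about 20 N outward: my arc runs slightly inside the true one. I'll shift 1.5 mm outward and continue.

>>> step_arm(series=[-1,0,1.2,0,0.95,5.8,0.3,3.9,0,0.95,6.1,0.3,3.5,0,0.95,6.2,0.3,3.1,0,0.95,6.5,0.3,2.6,0,0.95,0,0,0,0,0.95])

```text
clock: 15.78
eef_pos: [537.6, 33.6, 131.9]
eef_rot: [3.141, 0.0, 1.613]
wrist_force: [-6.7, -0.9, 8.4]
finger_gap: 15.4
finger_force: 12.0
```

>>> step_arm(series=[6.4,0.3,2.6,0,0.95,6.8,0.3,1.7,0,0.95,6.9,0.3,1.2,0,0.95,6.9,0.3,0.8,0,0.95,7.0,0.3,0.4,0,0.95,0,0,0,0,0.95,0,0,0,0,0.95])

```text
clock: 16.65
eef_pos: [571.4, 35.1, 138.2]
eef_rot: [3.141, 0.0, 1.613]
wrist_force: [-3.8, -1.0, 4.5]
finger_gap: 15.7
finger_force: 12.0
```

Run:
```python
from h import *
print(manip.read_state()['eef_pos'],manip.read_state()['qd'].round(4))
pp=[]
for n in ("scene","side"):
    p,d,i=cam(n); P,u,v=cloud(i,d)
    m=(abs(P[:,0]-577)<25)&(abs(P[:,1]+87)<25)&(P[:,2]>114)&(P[:,2]<128); q=P[m]; print(n,'sleeve top',len(q),np.median(q,0).round(1) if len(q) else '',cv2.minEnclosingCircle(q[:,:2].astype(np.float32)) if len(q) else '')
    m=(abs(P[:,0]-584)<25)&(abs(P[:,1]-225)<25)&(P[:,2]>41)&(P[:,2]<50); q=P[m]; print('narrow',np.median(q,0).round(1))
    c=p[110:290,220:440] if n=="scene" else p[110:290,220:440]; pp.append(cv2.resize(c,(400,327),interpolation=cv2.INTER_CUBIC))
cv2.imwrite("pics/end.png",np.hstack(pp))
```

```text
[571.44125494  35.0883769  138.19807615] [-0.     -0.0011  0.004  -0.0012 -0.002  -0.001 ]
scene sleeve top 38 [590.6 -91.9 120.1] ((582.650390625, -92.56956481933594), 17.474422454833984)
narrow [586.1 224.6  46.4]
side sleeve top 0  
narrow [581.7 228.   45.5]
```

View pics/end.png

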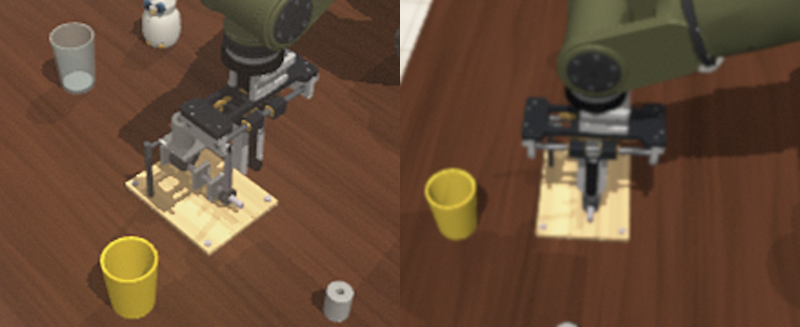

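The end view shows the lever upright in the fingers (left crop about (230,180)), the cup, tumbler and owl untouched, and the narrow sleeve still standing at its start. The sleeve top is at about 120, which matches the full 8 mm lift. I'll hold briefly, then hand in.

>>> step_arm(series=[0.5,0,0,0,0.95,0,0,0,0,0.95,0,0,0,0,0.95,0,0,0,0,0.95,0,0,0,0,0.95])

```text
clock: 17.38
eef_pos: [571.8, 35.1, 138.2]
eef_rot: [3.141, 0.0, 1.613]
wrist_force: [-3.8, -1.3, 5.4]
finger_gap: 15.5
finger_force: 12.0
```

```bash
python3 -c "
from cell import manip
print(manip.sign_off())"
```

```text
the job is handed in; nothing more can be done
None
```

The wide-hole sleeve is fully down on the gauge pin and released, and the gripper is holding the lever upright at full lift; handed in at about 17.4 s with the narrow sleeve at its start and the owl, tumbler and dice cup untouched, though hand-in returned no verdict.

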